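# Dock the lamp selector, click it to five and jog the drive

### The job

Pick up the hand-held selector unit by its narrow handle (not by its knob), set it down in the cradle of the lamp drive console so that it lies flat between the stops, and let go. Then turn its knob to the fifth of its six click positions, counting the fully anticlockwise stop as the first, and let go. Last, push the console's jog stick right over towards the cradle, hold it there for about two seconds and release it; leave the other things on the bench where they are.

Things in the scene. Friction and masses are not known exactly. Their poses are not given: they have to be found in the camera images.
- case_grip (a point): Grip point in the narrow handle of the loose selector unit (grey paddle-shaped case, about 0.45 kg, 180 mm long, 40 mm tall, lying flat), half-way up (20 mm above its underside), near its centre of mass. x runs along the case to the head, z up. Handle 46 mm wide (y), from 55 mm behind this point to 41 mm ahead; then the head, 74 mm wide, to 125 mm ahead, with the knob on it.
- unit_mid (a point): Centre of the selector unit's underside, 35 mm ahead (x) of case_grip and 20 mm below it; same axes.
- knob_grip (a point): Middle of the grip bar of the black selector knob, on its upright axis, 42 mm ahead (x) of unit_mid and 62.5 mm above the unit's underside. The bar is 42 mm long, 16 mm wide, 26 mm tall (13 mm above and below this point), on a round skirt 48 mm across, 8 mm high. x runs along the bar to its pointer end (white line, small nose), z up. Six white ticks on the case mark the positions.
- knob_part: The knob that knob_grip belongs to (origin 20 mm below it, same axes).
- selector (a joint): Knob angle, growing clockwise from above: 0 is the first position (anticlockwise stop), then a click each 0.36 rad; the fifth is 1.44, the sixth 1.80 (other stop). Detents take 0.1 N m to pass; let go, it snaps to the nearest position. The pointer stands 0.9 rad left (anticlockwise) of the unit's x at value 0, along it at 0.9. Starts in the first, second or third position.
- unit: The selector unit; origin as unit_mid.
- console: The fixed lamp drive console: a dark steel base plate 12 mm thick, 240 mm (x) by 320 mm (y); origin on the bench under the cradle's centre. The plate reaches from y -70 to y +250 mm and x -120 to +120 mm. At y +175 mm stands the jog stick's grey housing, 100 by 100 mm, top 54 mm above the bench.
- cradle (a point): Centre of the cradle floor on the console, 12 mm above the bench, axes as the console. Seated, unit_mid lies on this point with the same axes (head to +x). Aluminium stops 18 mm high leave about 4 mm play all round: beside the head from x +18 to +72 mm, beside the tail from x -92 to -76 mm, and at both ends (x +95, -95 mm). Between them the sides are open for the fingers.
- stick_top (a point): Middle of the black top knob of the jog stick, 36 mm across and 41 mm tall, 80 mm above the stick's pivot; 130 mm above the bench when centred, 175 mm to +y of the cradle. The steel stick below the top knob is 12 mm thick.
- jog_stick (a joint): Tilt of the jog stick towards the cradle (console -y): 0 centred, 0.42 rad at its stop, negative the other way. Spring-centred, about 5 N at the top knob to hold it at the stop.
- jog_gimbal (a joint): Tilt of the jog stick along console +x: 0 centred, +-0.42 rad at its stops, the same spring.
- gear_wheel: Bystander: bronze gear wheel lying flat, 84 mm across, 24 mm high. Origin at its underside.
- lens_bead: Bystander: turquoise glass lens bead, 60 mm across, 41 mm high. Origin at its underside.
- torque_handle: Bystander: steel T-shaped torque handle lying flat, 175 mm long, 120 mm crossbar. Origin near its crossbar.
- lamp_shade: Bystander: cream enamel lamp shade, 160 mm across, 110 mm high. Origin at its underside.
- tin_cup: Bystander: tin cup 85 mm high under the copper funnel of the ring stand. Origin at its underside.
Not all that is in view belongs to the job. What is shaped like the unit but purple or red is not meant.

How it is judged:
By the outcome, as a careful person would: the job done as asked, in the order asked, and still so for the second after the job is handed in, with the robot touching nothing.
It also fails if it takes over 70 s, if anything falls off the work surface, if the arm or the gripper's body presses on something with over 40 N, if the wrist force passes 120 N, or if a joint passes its speed limit or range.

### The arm

A 6-joint arm with a two-finger parallel gripper is mounted at the origin on the work surface. World frame = base frame: x ahead of the robot, y to its left, z up, the work surface at z = 0. Lengths are in m, angles in rad, forces in N, time in s.
With the tool pointing down it reaches from about 0.35 to 0.775 m from the base axis. Payload 5.5 kg.
Tool frame: the origin (TCP) lies at the very end of the fingers, on their centre line; the grasp point (between the pads) lies 19 mm behind it (env.grip_depth is the distance from the TCP to the grasp point, in m); z points along the fingers, y is the direction in which the jaws open and shut (so a half turn about z gives the same grasp; the last joint's range is limited). The gripper opens to 85 mm and grips with 20 to 120 N. Pads are 22 mm wide; open, the fingers measure 114 mm over their backs; the gripper's body (76 mm by 85 mm) begins 54 mm behind the grasp point. The pads swing forward as they close: fully open they stand 13 mm farther back than shut.
Start: joints at [-1.482, 0.313, 0.046, 1.304, 0, 1.431], TCP at [0.13, -0.56, 0.231] pointing down, gripper open.
Joint ranges: [-2.76, 2.76], [-0.86, 1.69], [-1.03, 1.26], [-2.2, 2.34], [-1.47, 1.5], [-3.14, 3.14]. Speed limits (rad/s): [2.57, 2.57, 3.14, 3.14, 3.14, 3.14].

### API

Orientations are given as a unit quaternion [w, x, y, z].
In Python, from workcell import env gives the robot as it stands.
- The arm moves only by the tool step_arm, never from a script. Its argument "series" is a list of rows, each a list of 3 entries, a list of its own where there are three numbers: the shift along the world's x, y, z in cm, then the turn about the world's z in rad, then the closure in counts, from 0 (fully open) to 255 (shut). A call has 1 to 5 rows; each row is the pose to reach, as a shift and turn from the pose measured when the call began; what a row does not reach only later rows make up. A row lasts 1/8 s, in which the tool goes at most 62.5 mm and 10.7 degrees, less where a joint would pass 70% of its speed; a pose out of reach is approached as far as the arm can. A call with a gripper value outside its range is refused whole. The fingers move at their own pace and stop on an object; "newtons" is the grip in N (left out, the last holds). Time passes only in rows, so rows that repeat a pose let the fingers close. It gives the time, the measured TCP pose, the force and the opening at its end, in the units of the state.
- env.get_state(): the state, without advancing time (a new reading comes with each control period).
- env.read_camera(name): name is "scene" or "top"; returns a dict with "frame" (384x512x3 uint8, red, green, blue), "vertical_fov" (degrees; the focal length in pixels is half the picture's height over the tangent of half this angle, whatever the lens; pixels are square), "cx", "cy" (the principal point, pixels), "dist_coeffs" ([k1, k2, p1, p2, k3] as OpenCV has them; the pictures are not rectified), "camera_from_world" (4x4, takes a point from world to camera coordinates). Camera axes: x right, y down, z forward; pixel columns grow to the right and rows downward; lengths in m; the calibration is good to about 2 mm. A picture is of the moment at which its call begins. There is no depth.
- env.hand_in(): hands the job in, once; it reports no verdict.
The state is a dict: "clock": time; "joint_pos": joint angles; "qvel": joint speeds; "tau": joint torques, N m; "tcp_pos": TCP position; "orientation": TCP orientation; "wrist_force": force on the tool from outside, world axes, zero at the start; "ft_torque": the same for the moment, N m; "finger_gap": finger opening in m.
Only numpy, scipy, OpenCV 4.12 (cv2) and the standard library are available. Lean on these libraries where they do the work, as an engineer would, in place of code of your own. Each camera call takes 0.05 s, during which the arm holds its last target.

## Working session

There is one attempt and no reset: what is moved stays moved. The work goes in short steps, Python scripts to look and compute and a tool call to move; the robot and the scene stay as the last step left them, time stands still between calls to the robot, and variables do not carry over. Pictures are saved under pics/ and viewed, and the job is handed in when it is done.

Besides the shell and the picture viewer there is one more tool, called after "Emit:" in YAML: its name, and indented under it one key for each argument. step_arm: Moves the arm, as the interface text tells. Its arguments: {"type":"object","properties":{"series":{"type":"array"},"newtons":{"type":"number"}},"required":["series"]}

```bash
mkdir -p pics; ls; cat > h.py <<'E'
from workcell import env
import numpy as np, cv2
def cam(n,save=None):
    c=env.read_camera(n); f=c['frame']; h,w=f.shape[:2]
    F=h/2/np.tan(np.radians(c['vertical_fov'])/2)
    c['K']=np.array([[F,0,c['cx']],[0,F,c['cy']],[0,0,1]]); c['d']=np.array(c['dist_coeffs'],float)
    c['T']=np.array(c['camera_from_world'])
    if save: cv2.imwrite(save,f[:,:,::-1])
    return c
def ray(c,uv):
    p=cv2.undistortPoints(np.array(uv,float).reshape(-1,1,2),c['K'],c['d']).reshape(-1,2)
    R=c['T'][:3,:3];t=c['T'][:3,3]
    return -R.T@t,(np.c_[p,np.ones(len(p))])@R
def onz(c,uv,z):
    o,d=ray(c,uv); return o+d*((z-o[2])/d[:,2])[:,None]
def proj(c,P):
    r,_=cv2.Rodrigues(c['T'][:3,:3]); return cv2.projectPoints(np.array(P,float).reshape(-1,1,3),r,c['T'][:3,3],c['K'],c['d'])[0].reshape(-1,2)
E
python3 - <<'E'
from h import *
for n in('scene','top'):
    c=cam(n,f'pics/{n}0.png'); print(n,c['K'][0,0],c['d'],(-c['T'][:3,:3].T@c['T'][:3,3]).round(3))
print(env.get_state())
E
```

```text
pics
scene 437.32892565777036 [-0.09488702  0.          0.          0.          0.        ] [1.688 0.166 1.349]
top 371.08521384373927 [-0.02824287  0.          0.          0.          0.        ] [ 0.317 -0.02   1.245]
{'clock': 0.1, 'joint_pos': array([-1.48161036e+00,  3.13932102e-01,  4.51051600e-02,  1.30361737e+00,
       -4.19762157e-05,  1.43119698e+00]), 'qvel': array([-0.00163398, -0.00162429,  0.00126139, -0.00018747, -0.00214804,
        0.00029612]), 'tau': array([ 2.87468392e-03, -4.81723809e+01,  2.99244457e+01,  1.27397847e-02,
       -7.91003640e-05, -7.56820015e-06]), 'tcp_pos': array([ 0.13034431, -0.55956109,  0.23049932]), 'orientation': array([-8.24257137e-04,  9.93463952e-01,  1.14143313e-01, -2.13577061e-07]), 'wrist_force': array([-0.09811188,  0.60514795, -0.43589366]), 'ft_torque': array([-0.01440012,  0.07271605, -0.02047659]), 'finger_gap': 0.08528602977411397}
```

View pics/scene0.png

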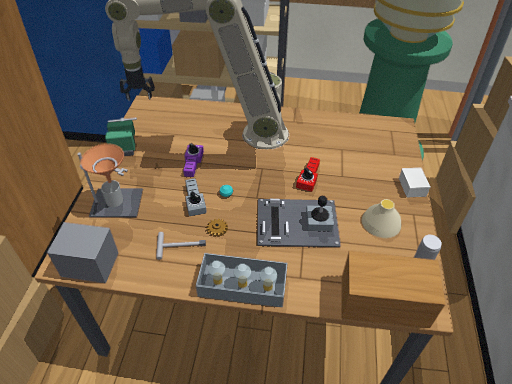

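View pics/top0.png

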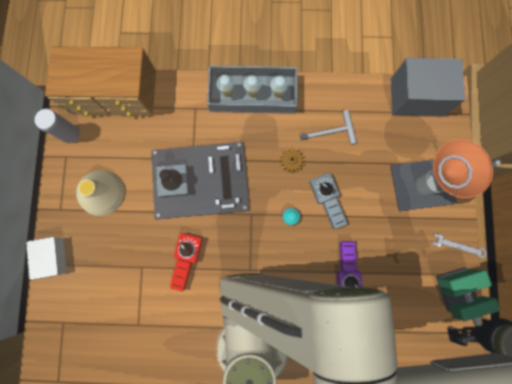

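The unit-shaped things in the top view are grey at (328,200), purple at (348,263) and red at (186,262). The grey one fits the description. I'll confirm it and the console in enlarged crops.

```bash
python3 - <<'E'
import cv2,numpy as np
a=cv2.imread('pics/top0.png'); s=cv2.imread('pics/scene0.png')
A=cv2.resize(a[165:235,300:360],None,fx=6,fy=6,interpolation=cv2.INTER_CUBIC)
B=cv2.resize(s[170:225,170:220],None,fx=7,fy=7,interpolation=cv2.INTER_CUBIC)
H=420; out=np.hstack([cv2.resize(A,(360,420)),cv2.resize(B,(382,420))]);cv2.imwrite('pics/c1.png',out)
cv2.imwrite('pics/c2.png',cv2.resize(a[130:230,145:255],None,fx=6,fy=6,interpolation=cv2.INTER_CUBIC)[:600])
E
```

```text
(no output)
```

View pics/c1.png

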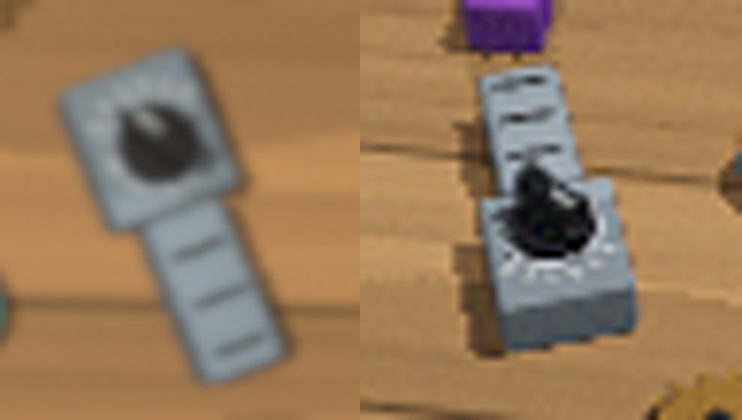

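View pics/c2.png

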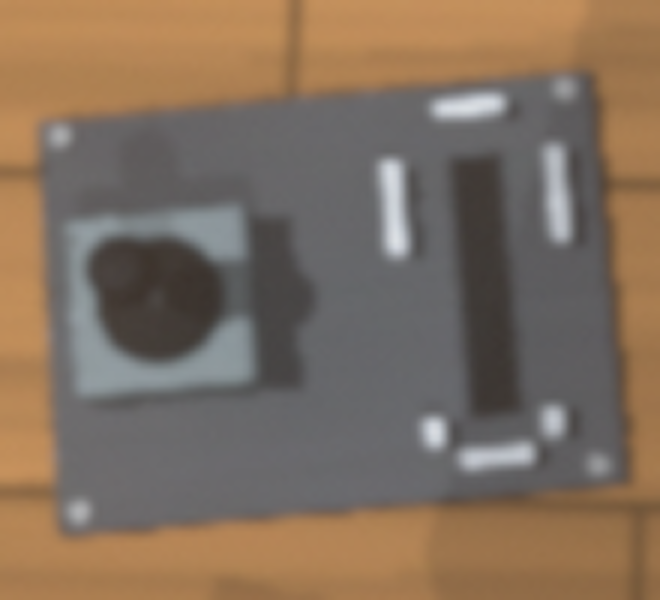

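```bash
python3 - <<'E'
from h import *
c=cam('top'); f=c['frame']; hsv=cv2.cvtColor(f,cv2.COLOR_RGB2HSV)
print(hsv[205:210,200],hsv[205,333],hsv[195,320], hsv[170,200])
# grow: saturation low
def comp(seed,m):
    n,l=cv2.connectedComponents(m.astype(np.uint8)); return (l==l[seed[1],seed[0]])
low=((hsv[...,1]<85)).astype(np.uint8)
m=comp((215,205),low); cs,_=cv2.findContours(m.astype(np.uint8),cv2.RETR_EXTERNAL,cv2.CHAIN_APPROX_NONE)
k=max(cs,key=cv2.contourArea).reshape(-1,2)
W=onz(c,k,0.012)[:,:2].astype(np.float32)
r=cv2.minAreaRect(W*1000);print('plate',r)
low2=((hsv[...,0]>85)&(hsv[...,0]<125)&(hsv[...,2]>90)).astype(np.uint8)
m2=comp((333,208),low2)
cs,_=cv2.findContours(m2.astype(np.uint8),cv2.RETR_EXTERNAL,cv2.CHAIN_APPROX_NONE)
k=max(cs,key=cv2.contourArea).reshape(-1,2)
W=onz(c,k,0.04)[:,:2].astype(np.float32)
r=cv2.minAreaRect(W*1000);print('unit',r)
o=f.copy(); 
o[m]=o[m]//2+[0,100,0]; o[m2]=o[m2]//2+[120,0,0]
cv2.imwrite('pics/m.png',cv2.resize(o[130:240,140:360,::-1],None,fx=3.6,fy=3.6,interpolation=cv2.INTER_NEAREST))
E
```

```text
[[120   9 109]
 [110   7 107]
 [110   7 107]
 [120   7 107]
 [120   7 109]] [ 99  26 137] [102  22 153] [120   5 106]
plate ((543.979736328125, 191.80088806152344), (240.75094604492188, 320.0466003417969), 6.5688066482543945)
unit ((477.08197021484375, -243.5784912109375), (174.61447143554688, 72.80756378173828), 21.782306671142578)
```

View pics/m.png

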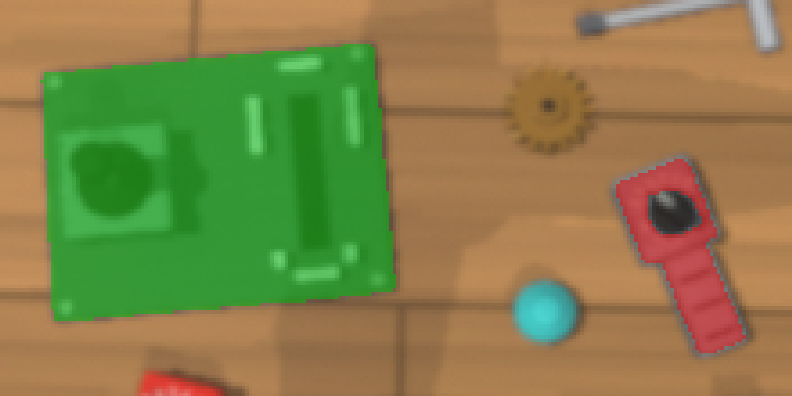

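```bash
cat > meas.py <<'E'
from h import *
def comp(seed,m):
    n,l=cv2.connectedComponents(m.astype(np.uint8)); return (l==l[seed[1],seed[0]]).astype(np.uint8)
def cont(m):
    cs,_=cv2.findContours(m,cv2.RETR_EXTERNAL,cv2.CHAIN_APPROX_NONE)
    return max(cs,key=cv2.contourArea).reshape(-1,2)
def edges(W,r):
    # W mm pts, r rect; line fits of four sides -> direction angle & rect coords
    ctr=np.array(r[0]); a=np.radians(r[2]); u=np.array([np.cos(a),np.sin(a)]); v=np.array([-u[1],u[0]])
    q=(W-ctr)@np.c_[u,v]; hw,hh=r[1][0]/2,r[1][1]/2
    for nm,i,s,h,l in(('+u',0,1,hw,hh),('-u',0,-1,hw,hh),('+v',1,1,hh,hw),('-v',1,-1,hh,hw)):
        sel=(abs(q[:,i]*s-h)<6)&(abs(q[:,1-i])<l-8)
        if sel.sum()<4: print(nm,'few');continue
        A=np.polyfit(q[sel,1-i],q[sel,i],1); print(nm,sel.sum(),'slope deg',np.degrees(np.arctan(A[0])).round(2),'off',A[1].round(2))
    print('u',u,'v',v)
E
python3 - <<'E'
from meas import *
for n,ps,us in(('top',(215,205),(333,208)),('scene',(250+15,240),(195,188))):
    c=cam(n); f=c['frame']; hsv=cv2.cvtColor(f,cv2.COLOR_RGB2HSV)
    m=comp(ps,hsv[...,1]<85); k=cont(m); W=(onz(c,k,.012)[:,:2]*1000).astype(np.float32); r=cv2.minAreaRect(W); print(n,'plate',r); edges(W,r)
    m=comp(us,(hsv[...,1]<85)); k=cont(m); W=(onz(c,k,.04)[:,:2]*1000).astype(np.float32); r=cv2.minAreaRect(W); print(n,'unit',r); edges(W,r)
    # predicted wireframes
    def fr(o,yaw,P): 
        R=np.array([[np.cos(yaw),-np.sin(yaw),0],[np.sin(yaw),np.cos(yaw),0],[0,0,1]]); return np.array(P)@R.T+o
    o=cv2.resize(f,None,fx=4,fy=4,interpolation=cv2.INTER_CUBIC)
    def poly(o_,yaw,P,col):
        p=proj(c,fr(o_,yaw,P))*4+1.5; cv2.polylines(o,[np.round(p).astype(int)],True,col,1)
    y=np.radians(6.57); cc=np.array([.544,.1918,0])-fr(np.zeros(3),y,[0,.09,0]); print('cradle',cc)
    poly(cc,y,[[-.12,-.07,.012],[.12,-.07,.012],[.12,.25,.012],[-.12,.25,.012]],(255,255,0))
    for x0,x1,s in((.018,.072,1),(.018,.072,-1)): poly(cc,y,[[x0,s*.041,.03],[x1,s*.041,.03]],(255,0,0))
    yu=np.radians(21.78); cu=np.array([.4771,-.2436,0])
    U=[[-.09,-.023],[.006,-.023],[.006,-.037],[.09,-.037],[.09,.037],[.006,.037],[.006,.023],[-.09,.023]]
    poly(cu,yu,[u+[.04] for u in U],(255,255,0))
    box=(560,520,1460,960) if n=='top' else (640,660,1400,1020)
    x0,y0,x1,y1=box; z=o[y0:y1,x0:x1,::-1]; cv2.imwrite(f'pics/ov_{n}.png',cv2.resize(z,(800,int(800*(y1-y0)/(x1-x0)))))
E
```

```text
top plate ((544.0176391601562, 191.6101531982422), (240.7595672607422, 320.10015869140625), 6.55997371673584)
+u 88 slope deg -0.2 off 118.39
-u 91 slope deg 0.07 off -117.97
+v 65 slope deg -0.22 off 158.31
-v 65 slope deg 0.19 off -157.72
u [0.99345282 0.11424316] v [-0.11424316  0.99345282]
top unit ((477.5518493652344, -244.00091552734375), (182.00201416015625, 81.56782531738281), 22.53374671936035)
+u 18 slope deg 0.24 off 89.62
-u 15 slope deg 0.75 off -88.72
+v 22 slope deg 0.44 off 38.78
-v 22 slope deg -1.45 off -37.91
u [0.92365398 0.38322752] v [-0.38322752  0.92365398]
cradle [0.55429753 0.10239105 0.        ]
scene plate ((538.4805908203125, 191.3636474609375), (262.16424560546875, 323.6684875488281), 7.9287004470825195)
+u 80 slope deg 1.07 off 129.46
-u 7 slope deg -0.77 off -127.88
+v 36 slope deg -0.99 off 158.15
-v 46 slope deg -1.73 off -158.2
u [0.99044049 0.13794069] v [-0.13794069  0.99044049]
scene unit ((492.34686279296875, -239.74569702148438), (211.40133666992188, 75.35975646972656), 20.32242774963379)
+u 15 slope deg -1.49 off 102.94
-u 9 slope deg -4.69 off -103.3
+v 19 slope deg 1.21 off 34.3
-v 19 slope deg -0.45 off -35.31
u [0.93775306 0.34730275] v [-0.34730275  0.93775306]
cradle [0.55429753 0.10239105 0.        ]
```

View pics/ov_top.png

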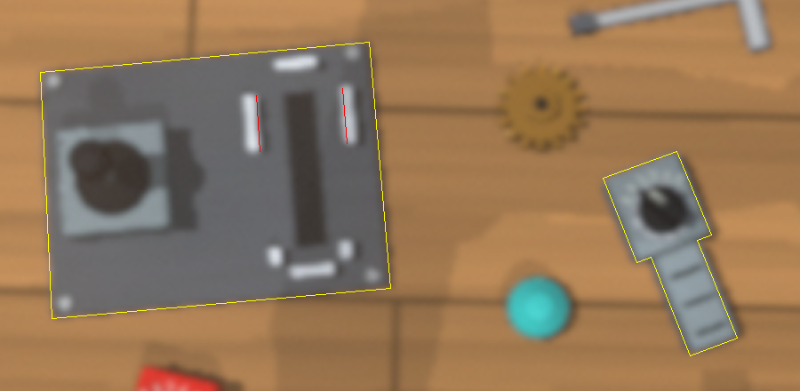

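View pics/ov_scene.png

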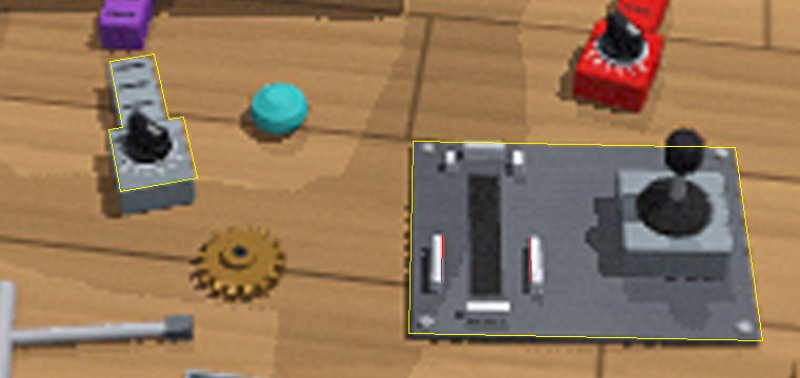

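Emit:
step_arm:
  series:
    - [[3.5,3.3,0],0.18,0]
    - [[7,6.6,0],0.36,0]
    - [[10.5,10,0],0.54,0]
    - [[14,13.3,0],0.72,0]
    - [[17.5,16.6,0],0.9,0]
  newtons: 60

```text
clock: 0.88
tcp_pos: [0.3063, -0.3926, 0.2309]
orientation: [-0.0, 0.843, 0.537, -0.0]
wrist_force: [0.8, -1.0, 0.4]
finger_gap: 0.0851
```

```bash
cat > st.py <<'E'
from h import *
s=env.get_state(); w,x,y,z=s['orientation']
t=2*np.arctan2(y,x); print('t',t.__round__(4),'clock',s['clock'],'tcp',s['tcp_pos'].round(4),'q6',s['joint_pos'].round(3),'F',s['wrist_force'].round(1),'gap',round(s['finger_gap'],4),'depth',env.grip_depth)
def to(X,Y,Z,T):
    d=(np.array([X,Y,Z])-s['tcp_pos'])*100; a=(T-t+np.pi)%(2*np.pi)-np.pi
    print('delta cm',d.round(2),'turn',round(a,3))
E
python3 - <<'E'
from st import *
to(.4446,-.2566,.1,.382+np.pi)
E
```

```text
t 1.1345 clock 0.875 tcp [ 0.3063 -0.3926  0.2309] q6 [-1.069  0.165 -0.148  1.259 -0.     0.938] F [ 0.8 -1.   0.4] gap 0.0851 depth 0.0187
delta cm [ 13.83  13.6  -13.09] turn 2.389
```

Emit:
step_arm:
  series:
    - [[3,3,-1],0.18,0]
    - [[6,6,-2],0.36,0]
    - [[9,9,-3],0.54,0]
    - [[12,12,-4],0.72,0]
    - [[13.8,13.6,-5],0.9,0]

```text
clock: 1.5
tcp_pos: [0.4454, -0.255, 0.1806]
orientation: [-0.0, 0.522, 0.853, -0.0]
wrist_force: [0.5, 0.2, -0.4]
finger_gap: 0.0851
```

Emit:
step_arm:
  series:
    - [[0,0,-1],0.18,0]
    - [[0,0,-2],0.36,0]
    - [[0,0,-3],0.54,0]
    - [[0,0,-4],0.72,0]
    - [[0,0,-5],0.9,0]

```text
clock: 2.12
tcp_pos: [0.4454, -0.2549, 0.1302]
orientation: [-0.0, 0.096, 0.995, -0.0]
wrist_force: [-0.2, -0.3, 0.5]
finger_gap: 0.0854
```

```bash
python3 - <<'E'
from st import *
to(.4446,-.2566,.006,.382+np.pi)
for n in('top','scene'): cam(n,f'pics/{n}1.png')
E
```

```text
t 2.9483 clock 2.125 tcp [ 0.4454 -0.2549  0.1302] q6 [-0.676  0.249 -0.296  1.026 -0.    -0.483] F [-0.2 -0.3  0.5] gap 0.0854 depth 0.0187
delta cm [ -0.08  -0.17 -12.42] turn 0.575
```

View pics/scene1.png

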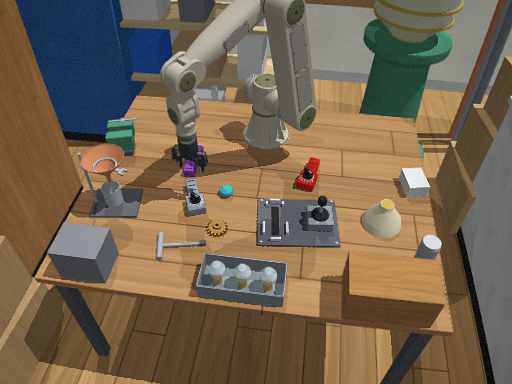

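The gripper at (190,155) stands over the handle and the selector unit is unmoved. I'll finish the turn, then go down.

Emit:
step_arm:
  series:
    - [[0,0,-1],0.18,0]
    - [[0,-0.1,-2],0.36,0]
    - [[-0.1,-0.2,-3],0.54,0]
    - [[-0.1,-0.2,-4],0.575,0]
    - [[-0.1,-0.2,-5],0.575,0]

```text
clock: 2.85
tcp_pos: [0.4438, -0.2565, 0.0792]
orientation: [-0.001, -0.185, 0.983, -0.0]
wrist_force: [-0.4, -0.3, 0.3]
finger_gap: 0.0853
```

```bash
python3 - <<'E'
from st import *
to(.4446,-.2566,.006,.382+np.pi)
for n in('top','scene'):
    c=cam(n,f'pics/{n}2.png')
a=cv2.imread('pics/scene2.png')[140:230,140:250]; cv2.imwrite('pics/c3.png',cv2.resize(a,None,fx=6,fy=6,interpolation=cv2.INTER_CUBIC))
E
```

```text
t 3.5138 clock 2.85 tcp [ 0.4438 -0.2565  0.0792] q6 [-6.800e-01  2.950e-01 -3.710e-01  9.060e-01 -1.000e-03 -1.052e+00] F [-0.4 -0.3  0.3] gap 0.0853 depth 0.0187
delta cm [ 0.08 -0.01 -7.32] turn 0.01
```

View pics/c3.png

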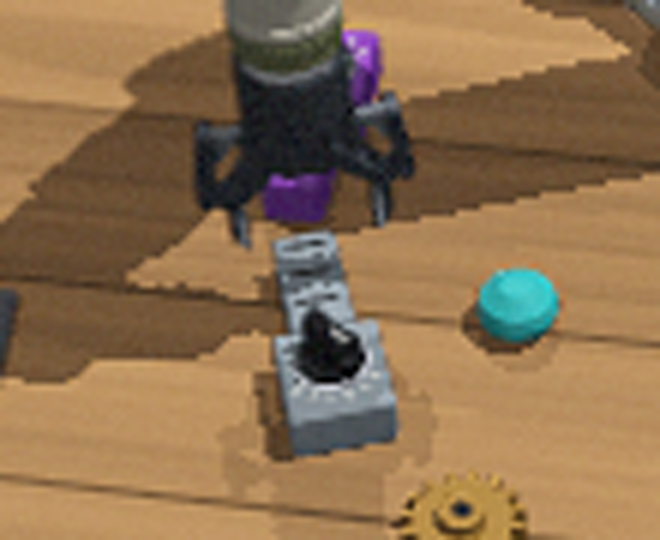

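The open fingers straddle the handle at crop pixels (240,235) and (380,215), and the purple unit is clear behind. Descending.

Emit:
step_arm:
  series:
    - [[0,0,-2],0.01,0]
    - [[0.1,0,-4],0.01,0]
    - [[0.1,0,-6],0.01,0]
    - [[0.1,0,-7.2],0.01,0]
    - [[0.1,0,-7.2],0.01,0]

```text
clock: 3.58
tcp_pos: [0.4436, -0.2555, 0.0058]
orientation: [-0.002, -0.19, 0.982, 0.001]
wrist_force: [0.2, -0.3, -0.0]
finger_gap: 0.0855
```

Emit:
step_arm:
  series:
    - [[0,0,0],0,120]
    - [[0,0,0],0,180]
    - [[0,0,0],0,255]
    - [[0,0,0],0,255]
    - [[0,0,0],0,255]
  newtons: 60

```text
clock: 4.2
tcp_pos: [0.4448, -0.2568, 0.0072]
orientation: [-0.001, -0.19, 0.982, -0.0]
wrist_force: [-0.6, -2.4, 5.7]
finger_gap: 0.0456
```

Emit:
step_arm:
  series:
    - [[0,0,0],0,255]
    - [[0,0,1],0,255]
    - [[0,0,3],0,255]
    - [[0,0,5],0,255]
    - [[0,0,7],0,255]

```text
clock: 4.82
tcp_pos: [0.4439, -0.256, 0.0775]
orientation: [-0.002, -0.19, 0.982, 0.001]
wrist_force: [1.0, 0.5, -3.4]
finger_gap: 0.0451
```

```bash
python3 - <<'E'
from st import *
to(.5543-.0348,.1024-.0040,.1,.1147+np.pi)
for n in('top','scene'):
    c=cam(n,f'pics/{n}3.png')
a=cv2.imread('pics/scene3.png')[120:230,140:250]; b=cv2.imread('pics/top3.png')[150:260,280:390];cv2.imwrite('pics/c4.png',cv2.resize(np.hstack([a,b]),None,fx=3.6,fy=3.6,interpolation=cv2.INTER_CUBIC))
E
```

```text
t 3.5239 clock 4.825 tcp [ 0.4439 -0.256   0.0775] q6 [-0.679  0.298 -0.371  0.905 -0.002 -1.061] F [ 1.   0.5 -3.4] gap 0.0451 depth 0.0187
delta cm [ 7.56 35.44  2.25] turn -0.268
```

View pics/c4.png

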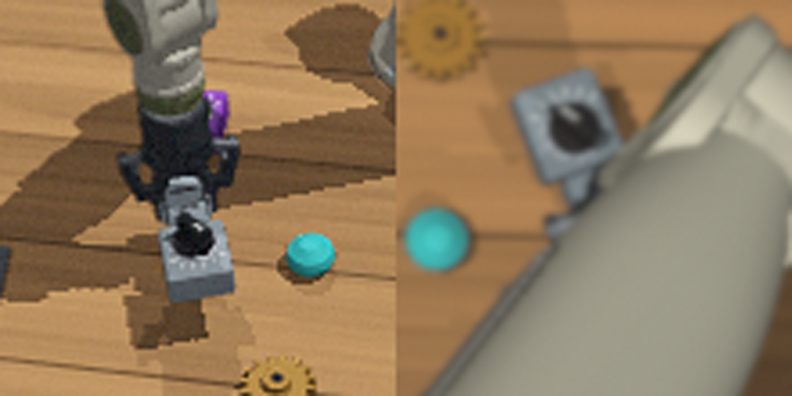

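The unit is lifted and level, with the head at crop (195,245). Moving to above the cradle.

Emit:
step_arm:
  series:
    - [[0.5,3,2],-0.05,255]
    - [[1.5,7,4],-0.1,255]
    - [[3,12,5],-0.15,255]
    - [[4,17,5],-0.2,255]
    - [[5,22,5],-0.25,255]

```text
clock: 5.55
tcp_pos: [0.4949, -0.0355, 0.1281]
orientation: [-0.001, -0.065, 0.998, -0.001]
wrist_force: [0.5, -0.5, -4.2]
finger_gap: 0.0455
```

```bash
python3 - <<'E'
from st import *
to(.5543-.0348,.1024-.0040,.1,.1147+np.pi)
E
```

```text
t 3.272 clock 5.55 tcp [ 0.4949 -0.0355  0.1281] q6 [-0.232  0.222 -0.337  1.014 -0.002 -0.363] F [ 0.5 -0.5 -4.2] gap 0.0455 depth 0.0187
delta cm [ 2.46 13.39 -2.81] turn -0.016
```

Emit:
step_arm:
  series:
    - [[0.8,4,0],-0.01,255]
    - [[1.6,8,-1],-0.016,255]
    - [[2.4,12,-2.5],-0.016,255]
    - [[2.5,13.4,-4.5],-0.016,255]
    - [[2.5,13.4,-5],-0.016,255]

```text
clock: 6.18
tcp_pos: [0.5176, 0.0996, 0.0757]
orientation: [-0.004, -0.058, 0.998, -0.001]
wrist_force: [-0.2, -0.8, -4.4]
finger_gap: 0.0452
```

```bash
cat > ov.py <<'E'
from st import *
to(.5543-.0348,.1024-.0040,.018,.1147+np.pi)
def fr(o,yaw,P): 
    R=np.array([[np.cos(yaw),-np.sin(yaw),0],[np.sin(yaw),np.cos(yaw),0],[0,0,1]]); return np.array(P)@R.T+o
U=[[-.09,-.023],[.006,-.023],[.006,-.037],[.09,-.037],[.09,.037],[.006,.037],[.006,.023],[-.09,.023]]
def run(tag,o0,yaw,boxes=dict(top=(140,130,260,230),scene=(245,170,345,250))):
    ims=[]
    for n in('top','scene'):
        c=cam(n); f=c['frame']; o=cv2.resize(f,None,fx=4,fy=4,interpolation=cv2.INTER_CUBIC); 
        for z in(.04,): 
            p=proj(c,fr(o0,yaw,[u+[z] for u in U]))*4+1.5; cv2.polylines(o,[np.round(p).astype(int)],True,(255,255,0),1)
        x0,y0,x1,y1=[4*v for v in boxes[n]]; z=o[y0:y1,x0:x1,::-1]; ims.append(cv2.resize(z,(400,int(400*(y1-y0)/(x1-x0)))))
    h=min(i.shape[0] for i in ims); cv2.imwrite(f'pics/{tag}.png',np.hstack([i[:h] for i in ims]))
E
python3 - <<'E'
from ov import *
a=t-np.pi; R=np.array([np.cos(a),np.sin(a)])*.035; p=s['tcp_pos']
run('ov3',np.array([p[0]+R[0],p[1]+R[1],p[2]-.006]),a)
E
```

```text
t 3.2585 clock 6.175 tcp [0.5176 0.0996 0.0757] q6 [ 0.038  0.328 -0.333  0.917 -0.001 -0.078] F [-0.2 -0.8 -4.4] gap 0.0452 depth 0.0187
delta cm [ 0.19 -0.12 -5.77] turn -0.002
```

View pics/ov3.png

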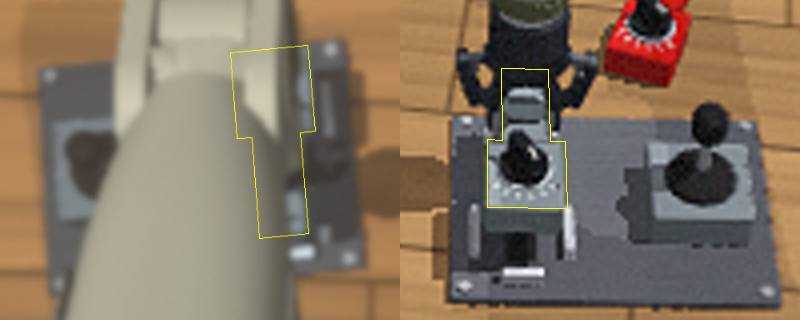

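The scene view agrees with the expected outline of the held unit (head at (525,175)). Now lowering, with an xy correction first.

Emit:
step_arm:
  series:
    - [[0.1,-0.1,-1],0,255]
    - [[0.2,-0.1,-2],0,255]
    - [[0.2,-0.1,-3],0,255]
    - [[0.2,-0.1,-3],0,255]
    - [[0.2,-0.1,-3],0,255]

```text
clock: 6.9
tcp_pos: [0.5206, 0.0972, 0.0469]
orientation: [-0.003, -0.057, 0.998, -0.001]
wrist_force: [0.0, -0.0, -4.6]
finger_gap: 0.0454
```

```bash
python3 - <<'E'
from ov import *
a=t-np.pi; R=np.array([np.cos(a),np.sin(a)])*.035; p=s['tcp_pos']
run('ov4',np.array([p[0]+R[0],p[1]+R[1],p[2]-.006]),a)
E
```

```text
t 3.2561 clock 6.9 tcp [0.5206 0.0972 0.0469] q6 [ 0.034  0.361 -0.366  0.85  -0.002 -0.081] F [ 0.  -0.  -4.6] gap 0.0454 depth 0.0187
delta cm [-0.11  0.12 -2.89] turn 0.0
```

View pics/ov4.png

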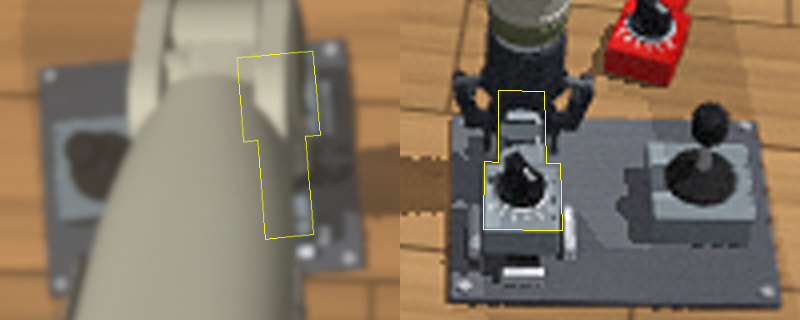

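Emit:
step_arm:
  series:
    - [[-0.1,0.1,-0.6],0,255]
    - [[-0.1,0.1,-1.2],0,255]
    - [[-0.1,0.1,-1.8],0,255]
    - [[-0.1,0.1,-2.4],0,255]
    - [[-0.1,0.1,-2.7],0,255]

```text
clock: 7.62
tcp_pos: [0.5195, 0.0983, 0.0196]
orientation: [-0.003, -0.057, 0.998, -0.001]
wrist_force: [-0.4, 0.8, -3.4]
finger_gap: 0.0449
```

```bash
python3 - <<'E'
from ov import *
for i in range(3):
    cam('top'); print(env.get_state()['tcp_pos'].round(4), env.get_state()['wrist_force'].round(1))
run('ov5',np.array([.5543,.1024,.012]),.1147)
E
```

```text
t 3.2563 clock 7.625 tcp [0.5195 0.0983 0.0196] q6 [ 0.036  0.392 -0.4    0.786 -0.002 -0.079] F [-0.4  0.8 -3.4] gap 0.0449 depth 0.0187
delta cm [-0.    0.01 -0.16] turn 0.0
[0.5196 0.0983 0.0196] [ 0.2 -0.4 -3.1]
[0.5197 0.0983 0.0199] [-0.3  0.3 -5. ]
[0.5199 0.0983 0.0201] [ 0.2  0.6 -4.6]
```

View pics/ov5.png

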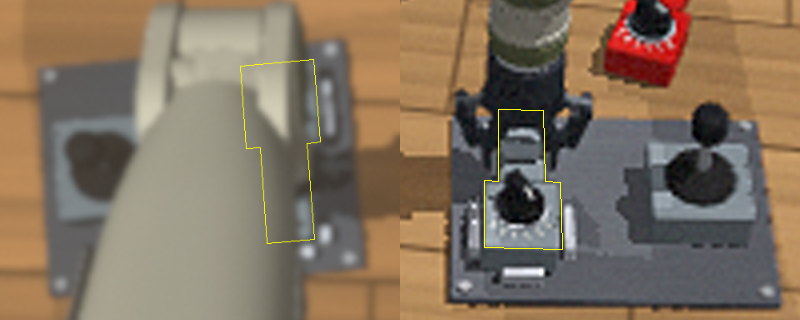

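The unit is between the stops, with its head at (523,215) between the side stops. It still hangs about 1 mm up, so I'll lower the rest and open.

Emit:
step_arm:
  series:
    - [[0,0,-0.1],0,255]
    - [[0,0,-0.2],0,255]
    - [[0,0,-0.2],0,200]
    - [[0,0,-0.2],0,0]
    - [[0,0,-0.2],0,0]

```text
clock: 8.5
tcp_pos: [0.5207, 0.0983, 0.0187]
orientation: [-0.002, -0.057, 0.998, -0.001]
wrist_force: [-0.8, 0.1, -0.2]
finger_gap: 0.0789
```

Emit:
step_arm:
  series:
    - [[0,0,0],0,0]
    - [[0,0,1],0,0]
    - [[0,0,4],0,0]
    - [[0,0,8],0,0]
    - [[0,0,13],0,0]

```text
clock: 9.12
tcp_pos: [0.5201, 0.0983, 0.1499]
orientation: [-0.002, -0.057, 0.998, -0.001]
wrist_force: [0.8, -0.4, 0.3]
finger_gap: 0.0855
```

```bash
python3 - <<'E'
from ov import *
run('ov6',np.array([.5543,.1024,.012]),.1147)
E
```

```text
t 3.2562 clock 9.125 tcp [0.5201 0.0983 0.1499] q6 [ 0.036  0.268 -0.219  1.088 -0.002 -0.079] F [ 0.8 -0.4  0.3] gap 0.0855 depth 0.0187
delta cm [-6.000e-02  1.000e-02 -1.319e+01] turn 0.0
```

View pics/ov6.png

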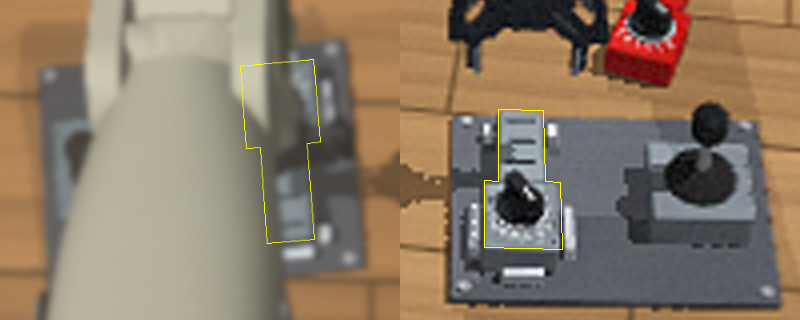

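Seated flat, and the outline of the intended pose matches. Next I'll read the knob's pointer, with candidate pointer tips drawn beside the picture.

```bash
cat > kn.py <<'E'
from ov import *
def knob(tag):
    c=cam('scene'); f=c['frame']; b=(258,195,308,240)
    raw=cv2.resize(f,None,fx=8,fy=8,interpolation=cv2.INTER_CUBIC); o=raw.copy()
    yaw=.1147; ctr=np.array([.5543,.1024,.012])
    for i in range(6):
        a=.9-.36*i; d=np.array([np.cos(a),np.sin(a)])
        P=[[.042+d[0]*r,d[1]*r,.0755] for r in(-.021,0,.021)]
        p=proj(c,fr(ctr,yaw,P))*8+3.5; q=tuple(map(int,p[2].round())); 
        cv2.circle(o,q,3,(255,255,0),-1); cv2.putText(o,str(i+1),q,0,.5,(255,0,0),1); cv2.circle(o,tuple(map(int,p[1].round())),3,(0,255,0),-1)
        P=[[.042+d[0]*.021,d[1]*.021,.0755]]
    x0,y0,x1,y1=[8*v for v in b]; cv2.imwrite(f'pics/{tag}.png',np.hstack([raw[y0:y1,x0:x1,::-1],o[y0:y1,x0:x1,::-1]]))
E
python3 -c "
from kn import *
knob('k1')"
```

```text
t 3.2564 clock 9.225 tcp [0.5245 0.0985 0.1551] q6 [ 0.036  0.264 -0.212  1.088 -0.002 -0.079] F [ 1.8 -0.5 -0.2] gap 0.0858 depth 0.0187
delta cm [-5.000e-01 -1.000e-02 -1.371e+01] turn -0.0
```

View pics/k1.png

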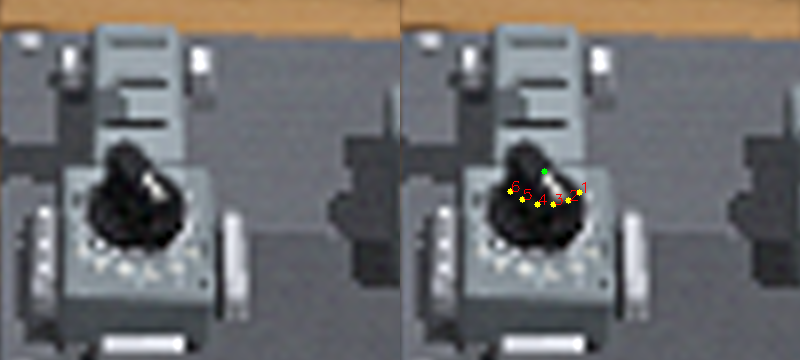

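The white line runs from about (146,172) to (168,198), which matches candidate 2, so the knob is in its second position. The bar is at world angle 0.115+0.54=0.655. I'll move over the knob and align.

```bash
python3 -c "
from st import *
to(.5960,.1072,.066,.655+np.pi)"
```

```text
t 3.2563 clock 9.275 tcp [0.5233 0.0985 0.1525] q6 [ 0.036  0.266 -0.216  1.085 -0.002 -0.079] F [0.2 0.8 0.5] gap 0.0854 depth 0.0187
delta cm [ 7.27  0.87 -8.65] turn 0.54
```

Emit:
step_arm:
  series:
    - [[3,0.4,0],0.15,0]
    - [[6,0.8,0],0.3,0]
    - [[7.3,0.9,0],0.45,0]
    - [[7.3,0.9,-1],0.54,0]
    - [[7.3,0.9,-2],0.54,0]

```text
clock: 9.9
tcp_pos: [0.5957, 0.1074, 0.1311]
orientation: [0.001, -0.321, 0.947, -0.0]
wrist_force: [-0.7, -0.8, 0.0]
finger_gap: 0.0853
```

```bash
python3 -c "
from kn import *
to(.5960,.1072,.066,.655+np.pi)
c=cam('scene','pics/x.png'); a=cv2.imread('pics/x.png')[160:250,240:350]; b=cam('top')['frame'][130:220,160:270,::-1]
cv2.imwrite('pics/k2.png',cv2.resize(np.hstack([a,b]),None,fx=3.6,fy=3.6,interpolation=cv2.INTER_CUBIC))"
```

```text
t 3.7954 clock 9.9 tcp [0.5957 0.1074 0.1311] q6 [ 0.046  0.414 -0.056  1.098  0.    -0.608] F [-0.7 -0.8  0. ] gap 0.0853 depth 0.0187
delta cm [ -7.62  -0.9  -11.31] turn -0.539
delta cm [ 0.03 -0.02 -6.51] turn 0.001
```

View pics/k2.png

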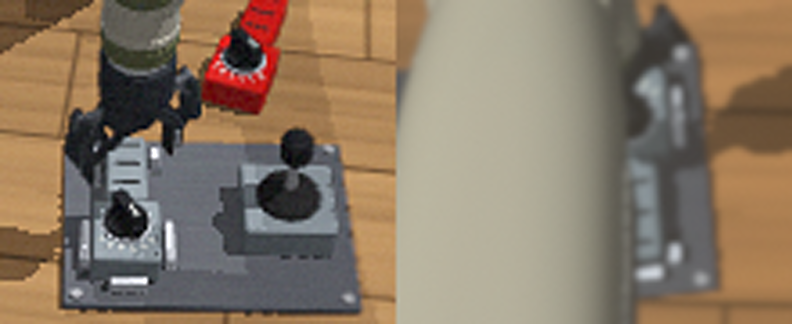

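The jaws straddle the knob bar and stand across it (crop (125,150)). Down, close gently, then turn.

Emit:
step_arm:
  series:
    - [[0,0,-2],0,0]
    - [[0,0,-4],0,0]
    - [[0,0,-6],0,0]
    - [[0,0,-6.4],0,60]
    - [[0,0,-6.4],0,120]
  newtons: 30

```text
clock: 10.62
tcp_pos: [0.5946, 0.1074, 0.0666]
orientation: [0.0, -0.321, 0.947, 0.0]
wrist_force: [0.2, -0.1, -0.2]
finger_gap: 0.0517
```

Emit:
step_arm:
  series:
    - [[0,0,0],0,180]
    - [[0,0,0],0,255]
    - [[0,0,0],0,255]
    - [[0,0,0],0,255]
    - [[0,0,0],0,255]

```text
clock: 11.25
tcp_pos: [0.5955, 0.1073, 0.0678]
orientation: [0.001, -0.32, 0.947, -0.0]
wrist_force: [0.0, -1.0, 5.7]
finger_gap: 0.0151
```

```bash
python3 -c "
from kn import *
to(.5960,.1072,.066,-.425+np.pi); print(s['ft_torque'].round(2))
knob('k3')"
```

```text
t 3.7941 clock 11.25 tcp [0.5955 0.1073 0.0678] q6 [ 0.046  0.462 -0.148  0.959  0.    -0.607] F [ 0.  -1.   5.7] gap 0.0151 depth 0.0187
delta cm [-7.6  -0.89 -4.98] turn -0.538
delta cm [ 0.05 -0.01 -0.18] turn -1.077
[-0.02  0.03  0.03]
```

View pics/k3.png

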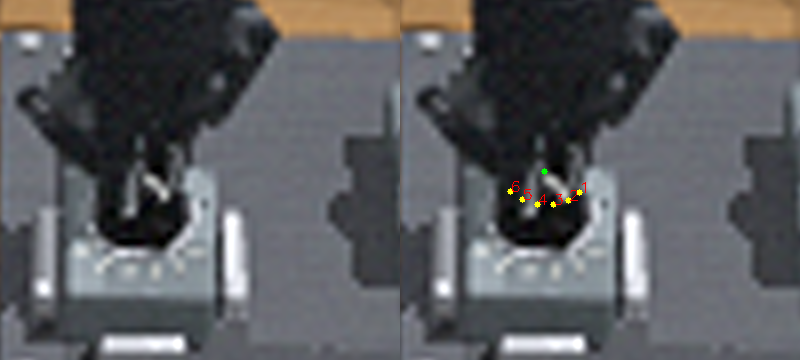

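Emit:
step_arm:
  series:
    - [[0,0,0],-0.12,255]
    - [[0,0,0],-0.24,255]
    - [[0,0,0],-0.36,255]
    - [[0,0,0],-0.48,255]
    - [[0,0,0],-0.6,255]

```text
clock: 11.92
tcp_pos: [0.5952, 0.1075, 0.0678]
orientation: [0.001, -0.024, 1.0, -0.0]
wrist_force: [-0.5, 0.9, 2.5]
finger_gap: 0.0153
```

Emit:
step_arm:
  series:
    - [[0,0,0],-0.12,255]
    - [[0,0,0],-0.24,255]
    - [[0,0,0],-0.36,255]
    - [[0,0,0],-0.48,255]
    - [[0,0,0],-0.48,255]

```text
clock: 12.55
tcp_pos: [0.5952, 0.1078, 0.0678]
orientation: [0.001, 0.213, 0.977, -0.0]
wrist_force: [0.3, 1.3, 0.3]
finger_gap: 0.0154
```

```bash
python3 -c "
from kn import *
to(.5960,.1072,.066,-.425+np.pi); print(s['ft_torque'].round(2))
knob('k4')"
```

```text
t 2.7115 clock 12.55 tcp [0.5952 0.1078 0.0678] q6 [ 0.047  0.463 -0.147  0.96  -0.001  0.477] F [0.3 1.3 0.3] gap 0.0154 depth 0.0187
delta cm [-7.57 -0.94 -4.98] turn 0.545
delta cm [ 0.08 -0.06 -0.18] turn 0.005
[ 0.27 -0.11 -0.16]
```

View pics/k4.png

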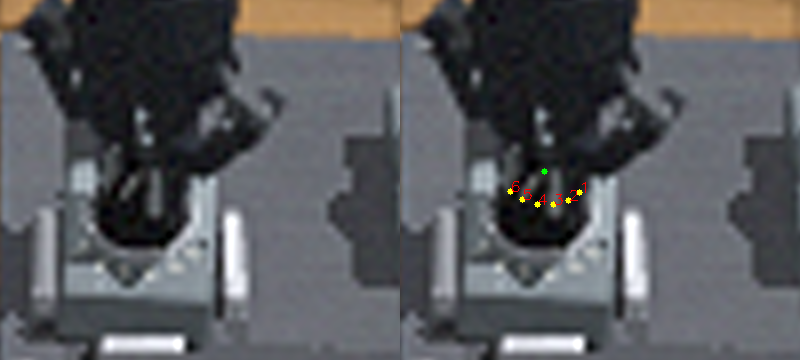

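Emit:
step_arm:
  series:
    - [[0,0,0],-0.05,255]
    - [[0,0,0],-0.05,255]
    - [[0,0,0],-0.05,0]
    - [[0,0,0],-0.05,0]
    - [[0,0,0],-0.05,0]

```text
clock: 13.22
tcp_pos: [0.5951, 0.1077, 0.0677]
orientation: [0.001, 0.237, 0.971, -0.0]
wrist_force: [-0.2, 0.3, 0.2]
finger_gap: 0.0691
```

Emit:
step_arm:
  series:
    - [[0,0,0],0,0]
    - [[0,0,3],0,0]
    - [[0,0,7],0,0]
    - [[0,0,11],0,0]
    - [[-2,0,13],0,0]

```text
clock: 13.85
tcp_pos: [0.577, 0.1076, 0.2002]
orientation: [0.003, 0.237, 0.971, 0.0]
wrist_force: [-0.3, 0.4, -0.2]
finger_gap: 0.0855
```

```bash
python3 -c "
from kn import *
knob('k5'); run('ov7',np.array([.5543,.1024,.012]),.1147)"
```

```text
t 2.6627 clock 13.85 tcp [0.577  0.1076 0.2002] q6 [ 4.800e-02  3.420e-01  1.000e-02  1.234e+00 -1.000e-03  5.270e-01] F [-0.3  0.4 -0.2] gap 0.0855 depth 0.0187
delta cm [ -5.75  -0.92 -18.22] turn 0.594
```

View pics/k5.png

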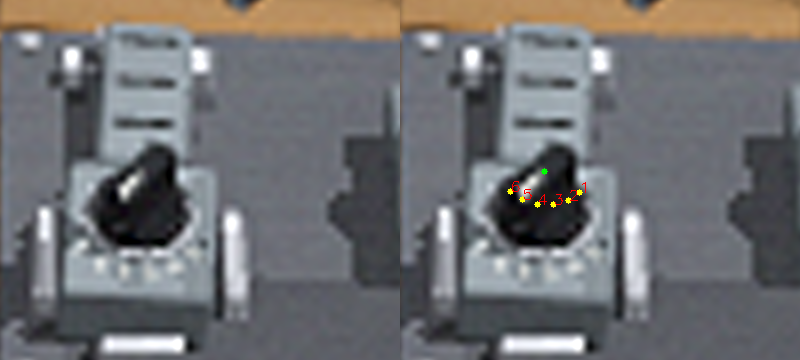

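View pics/ov7.png

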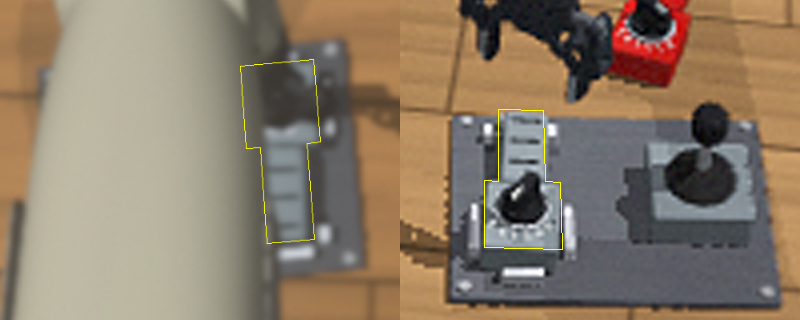

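```bash
cat > ang.py <<'E'
from h import *
def knob_ang():
    c=cam('scene'); f=c['frame']; g=f.max(2).astype(float)
    x0,y0,x1,y1=268,212,282,222   # region around knob top
    S=8; G=cv2.resize(f,None,fx=S,fy=S,interpolation=cv2.INTER_CUBIC).max(2)
    p=proj(c,[[.596,.1072,.0875]])[0]; 
    sub=G[int((p[1]-3)*S):int((p[1]+4)*S),int((p[0]-5)*S):int((p[0]+5)*S)]
    m=(sub>110).astype(np.uint8); n,l,st,ce=cv2.connectedComponentsWithStats(m)
    for i in range(1,n):
        if st[i,4]<60: continue
        ys,xs=np.nonzero(l==i); uv=np.c_[xs/S+int((p[0]-5)*S)/S,ys/S+int((p[1]-3)*S)/S]-.44
        W=onz(c,uv,.0875)[:,:2]; w,v=np.linalg.eigh(np.cov(W.T)); d=v[:,1]*np.sign(v[0,1]); print('area',st[i,4],'c',uv.mean(0).round(1),'W',W.mean(0).round(4),'ang',np.arctan2(d[1],d[0]).round(3),'spread',np.sqrt(w).round(4))
E
python3 -c "
from ang import *
knob_ang()"
```

```text
area 1255 c [273. 214.] W [0.5878 0.0963] ang -1.052 spread [0.0049 0.0105]
area 67 c [279.8 216.4] W [0.5964 0.1232] ang 0.083 spread [0.0005 0.0034]
area 350 c [273.8 217.6] W [0.6056 0.1012] ang -0.415 spread [0.0017 0.005 ]
```

The white line's world angle is about -0.42 rad. Position 5 would be -0.46 or so, and 4 or 6 would be -0.10 or -0.82, so the knob is in the fifth position. Next is the jog stick; first I'll check the clearance to the lamp shade.

```bash
python3 -c "
from st import *
c=cam('top'); a=cv2.imread('pics/top0.png')
print('shade base approx', onz(c,[[104,192]],.0)[0].round(3), onz(c,[[88,187]],.11)[0].round(3))
to(.5274,.3359,.22,.1147-np.pi/2+np.pi)
print([ (np.array([.5543,.1024])+np.array([-np.sin(.1147),np.cos(.1147)])*y).round(4) for y in (.175,.225,.2,.165)])
"
```

```text
t 2.663 clock 14.05 tcp [0.5754 0.1078 0.1978] q6 [ 4.900e-02  3.430e-01  5.000e-03  1.231e+00 -1.000e-03  5.270e-01] F [ 0.2  0.1 -0. ] gap 0.0856 depth 0.0187
shade base approx [0.496 0.52  0.   ] [0.495 0.525 0.11 ]
delta cm [-4.8  22.81  2.22] turn -0.978
[array([0.5343, 0.2763]), array([0.5285, 0.3259]), array([0.5314, 0.3011]), array([0.5354, 0.2663])]
```

Emit:
step_arm:
  series:
    - [[-1,2,2],-0.18,120]
    - [[-2,7,3],-0.36,180]
    - [[-3,12,3],-0.54,195]
    - [[-4,17,3],-0.72,195]
    - [[-4.8,21,3],-0.9,195]

```text
clock: 14.72
tcp_pos: [0.5265, 0.3195, 0.2251]
orientation: [-0.0, 0.638, 0.77, -0.002]
wrist_force: [1.0, 0.4, -0.5]
finger_gap: 0.0203
```

```bash
python3 -c "
from st import *
to(.5274,.3359,.106,.1147-np.pi/2+np.pi)"
```

```text
t 1.7578 clock 14.725 tcp [0.5265 0.3195 0.2251] q6 [ 4.160e-01  3.990e-01  1.540e-01  1.329e+00 -1.000e-03  1.799e+00] F [ 1.   0.4 -0.5] gap 0.0203 depth 0.0187
delta cm [  0.09   1.64 -11.91] turn -0.072
```

Emit:
step_arm:
  series:
    - [[0.1,1.6,-1],-0.07,195]
    - [[0.1,1.8,-4],-0.07,195]
    - [[0.1,1.8,-7],-0.07,195]
    - [[0.1,1.8,-10],-0.07,195]
    - [[0.1,1.8,-11.9],-0.07,195]

```text
clock: 15.35
tcp_pos: [0.5263, 0.3368, 0.1023]
orientation: [-0.001, 0.665, 0.747, -0.004]
wrist_force: [-1.2, 0.0, -0.4]
finger_gap: 0.0204
```

```bash
python3 -c "
from st import *
to(.5314,.3011,.106,.1147-np.pi/2+np.pi)
to(.5351,.2694,.106,.1147-np.pi/2+np.pi)
a=cam('scene')['frame'][150:250,270:380,::-1]; b=cam('top')['frame'][130:230,130:240,::-1]
cv2.imwrite('pics/j1.png',cv2.resize(np.hstack([a,b]),None,fx=3.6,fy=3.6,interpolation=cv2.INTER_CUBIC))"
```

```text
t 1.6877 clock 15.35 tcp [0.5263 0.3368 0.1023] q6 [ 4.410e-01  4.780e-01 -3.100e-02  1.070e+00 -1.000e-03  1.895e+00] F [-1.2  0.  -0.4] gap 0.0204 depth 0.0187
delta cm [ 0.51 -3.57  0.37] turn -0.002
delta cm [ 0.88 -6.74  0.37] turn -0.002
```

View pics/j1.png

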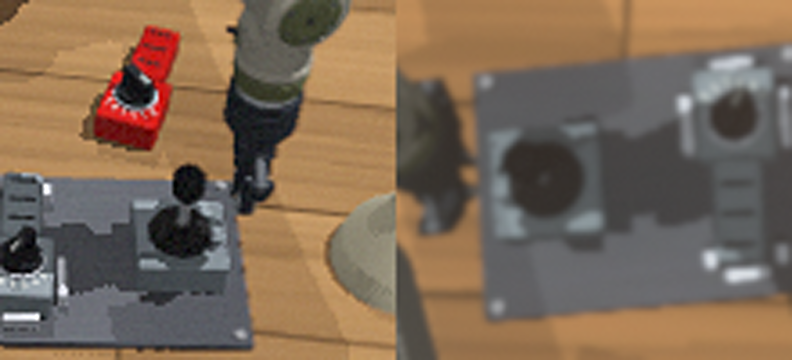

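The fingers stand on the far side of the stick (crop (250,190) against the top knob at (190,183)). In the top view the unit is in the cradle with the knob pointing to the right of the head. I'll push in stages and watch the force.

Emit:
step_arm:
  series:
    - [[0.2,-1.5,0.3],0,195]
    - [[0.4,-3,0.3],0,195]
    - [[0.5,-4,0.3],0,195]
    - [[0.6,-4.8,0.3],0,195]
    - [[0.7,-5.4,0.3],0,195]

```text
clock: 16.08
tcp_pos: [0.533, 0.2824, 0.1055]
orientation: [-0.002, 0.665, 0.747, -0.004]
wrist_force: [-0.3, 3.0, 1.1]
finger_gap: 0.0202
```

Emit:
step_arm:
  series:
    - [[0,-0.3,0],0,195]
    - [[0.1,-0.6,0],0,195]
    - [[0.1,-0.8,0],0,195]
    - [[0.1,-1.0,0],0,195]
    - [[0.1,-1.0,0],0,195]

```text
clock: 16.7
tcp_pos: [0.5334, 0.2727, 0.1048]
orientation: [-0.002, 0.664, 0.747, -0.004]
wrist_force: [-0.8, 5.3, -4.3]
finger_gap: 0.0202
```

```bash
cat > j.py <<'E'
from st import *
import sys
a=cam('scene')['frame'][150:250,270:380,::-1]; b=cam('top')['frame'][130:230,130:240,::-1]
cv2.imwrite(sys.argv[1],cv2.resize(np.hstack([a,b]),None,fx=3.6,fy=3.6,interpolation=cv2.INTER_CUBIC))
to(.5351,.2694,.106,.1147-np.pi/2+np.pi)
E
python3 j.py pics/j2.png
```

```text
t 1.688 clock 16.7 tcp [0.5334 0.2727 0.1048] q6 [ 0.339  0.431 -0.099  1.051  0.     1.792] F [-0.8  5.3 -4.3] gap 0.0202 depth 0.0187
delta cm [ 0.17 -0.33  0.12] turn -0.003
```

View pics/j2.png

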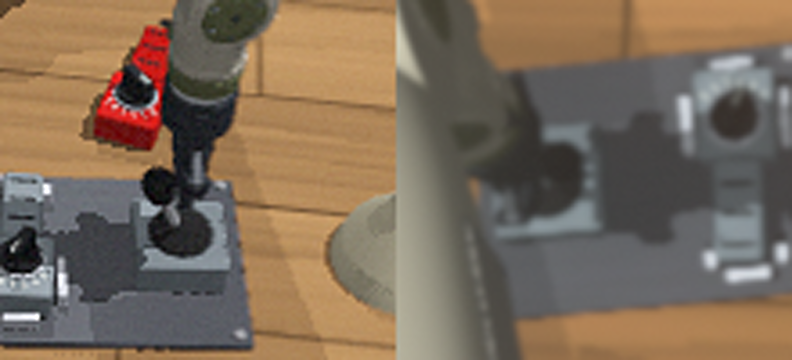

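The stick leans towards the cradle, its top now at (160,183) instead of (190,183). I'll push on until the force rises at the stop.

Emit:
step_arm:
  series:
    - [[0,-0.2,0],0,195]
    - [[0,-0.3,0],0,195]
    - [[0,-0.3,0],0,195]

```text
clock: 17.18
tcp_pos: [0.5329, 0.2703, 0.1043]
orientation: [-0.003, 0.664, 0.748, -0.004]
wrist_force: [-1.1, 6.7, -3.0]
finger_gap: 0.0202
```

Emit:
step_arm:
  series:
    - [[0,-0.2,0],0,195]
    - [[0,-0.3,0],0,195]
    - [[0,-0.3,0],0,195]

```text
clock: 17.55
tcp_pos: [0.5327, 0.2691, 0.1041]
orientation: [-0.004, 0.664, 0.748, -0.003]
wrist_force: [-1.6, 9.5, -2.4]
finger_gap: 0.0203
```

Emit:
step_arm:
  series:
    - [[0,-0.4,0],0,195]
    - [[0,-0.4,0],0,195]
    - [[0,-0.4,0],0,195]
    - [[0,-0.4,0],0,195]
    - [[0,-0.4,0],0,195]

```text
clock: 18.18
tcp_pos: [0.5324, 0.2682, 0.104]
orientation: [-0.006, 0.663, 0.749, -0.001]
wrist_force: [-1.2, 12.5, -2.8]
finger_gap: 0.0199
```

```bash
python3 j.py pics/j3.png
```

```text
t 1.6926 clock 18.175 tcp [0.5324 0.2682 0.104 ] q6 [ 0.327  0.424 -0.111  1.044  0.01   1.776] F [-1.2 12.5 -2.8] gap 0.0199 depth 0.0187
delta cm [0.27 0.12 0.2 ] turn -0.007
```

View pics/j3.png

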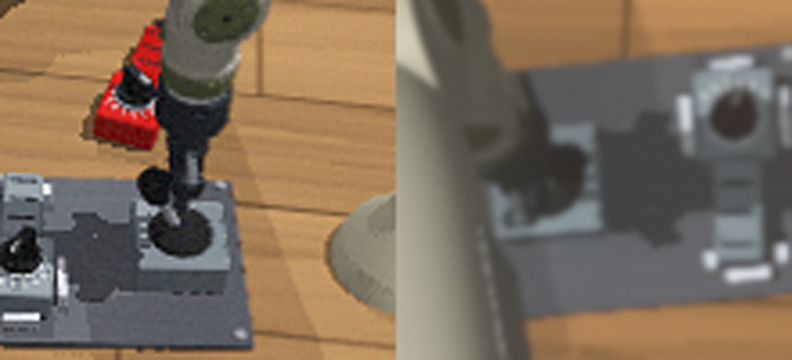

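The stick is at its stop: the force climbs to 12.5 N with hardly any motion. It has been there since about 17.3 s, so I'll hold until about 19.4 s.

Emit:
step_arm:
  series:
    - [[0,-0.4,0],0,195]
    - [[0,-0.4,0],0,195]
    - [[0,-0.4,0],0,195]
    - [[0,-0.4,0],0,195]
    - [[0,-0.4,0],0,195]

```text
clock: 18.9
tcp_pos: [0.5321, 0.2679, 0.1039]
orientation: [-0.009, 0.662, 0.75, 0.001]
wrist_force: [-1.1, 15.2, -3.1]
finger_gap: 0.0204
```

Emit:
step_arm:
  series:
    - [[0,-0.4,0],0,195]
    - [[0,-0.4,0],0,195]
    - [[0,-0.4,0],0,195]
    - [[0,-0.4,0],0,195]
    - [[0,-0.3,0],0,195]

```text
clock: 19.52
tcp_pos: [0.532, 0.2683, 0.1041]
orientation: [-0.011, 0.661, 0.751, 0.004]
wrist_force: [-0.5, 13.3, -2.0]
finger_gap: 0.0198
```

Emit:
step_arm:
  series:
    - [[-0.1,1,0],0,195]
    - [[-0.3,2.5,0],0,195]
    - [[-0.4,4,0],0,195]
    - [[-0.6,5.5,0],0,195]
    - [[-0.7,6.5,0],0,195]

```text
clock: 20.15
tcp_pos: [0.5246, 0.3342, 0.1038]
orientation: [-0.011, 0.66, 0.751, 0.003]
wrist_force: [0.5, -0.2, 0.2]
finger_gap: 0.0204
```

Emit:
step_arm:
  series:
    - [[0,0,3],0,195]
    - [[0,0,7],0,195]
    - [[0,0,12],0,195]
    - [[-3,1,14],0,195]
    - [[-7,2,14],0,195]

```text
clock: 20.78
tcp_pos: [0.4557, 0.355, 0.2459]
orientation: [-0.01, 0.661, 0.75, 0.005]
wrist_force: [0.6, 1.2, -0.2]
finger_gap: 0.0198
```

```bash
python3 -c "
from ang import *
from kn import *
knob_ang(); knob('k6'); cam('top','pics/top9.png'); cam('scene','pics/scene9.png')"; python3 j.py pics/j4.png
```

```text
t 1.6973 clock 20.775 tcp [0.4557 0.355  0.2459] q6 [0.511 0.31  0.077 1.334 0.022 1.956] F [ 0.6  1.2 -0.2] gap 0.0198 depth 0.0187
delta cm [  6.38 -25.66 -22.79] turn 1.559
area 1113 c [272.2 214.1] W [0.5888 0.0935] ang -0.633 spread [0.0043 0.0072]
area 178 c [279.6 214.4] W [0.5862 0.1216] ang 0.166 spread [0.001  0.0084]
area 352 c [273.8 217.7] W [0.6057 0.1012] ang -0.424 spread [0.0017 0.005 ]
t 1.7 clock 20.975 tcp [0.4542 0.3545 0.2441] q6 [0.512 0.311 0.074 1.334 0.022 1.954] F [ 0.6 -0.3 -0.6] gap 0.0201 depth 0.0187
delta cm [  8.09  -8.51 -13.81] turn -0.015
```

View pics/j4.png

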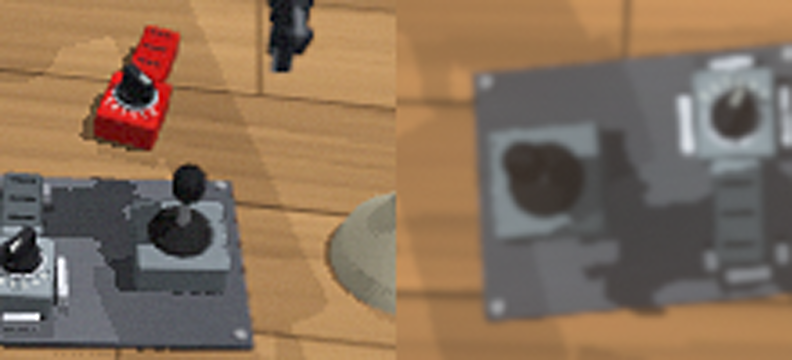

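View pics/top9.png

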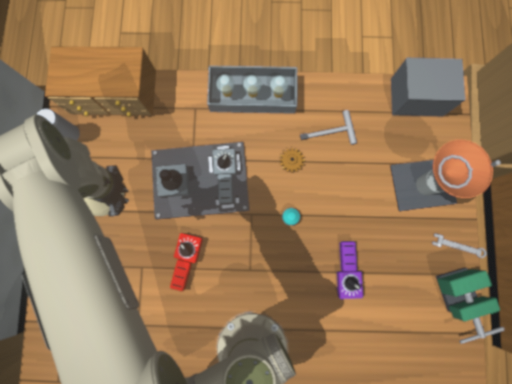

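View pics/k6.png

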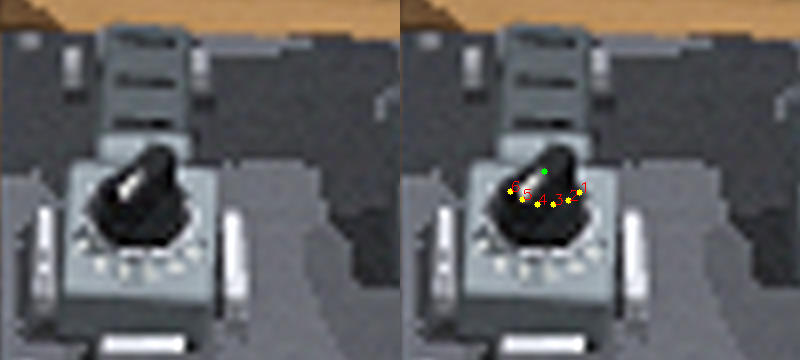

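```bash
python3 - <<'E'
import cv2,numpy as np
a=cv2.imread('pics/scene9.png')
b=cv2.imread('pics/top9.png')[135:220,200:255]
cv2.imwrite('pics/f.png',np.hstack([a,cv2.resize(b,(248,384),interpolation=cv2.INTER_CUBIC)]))
E
```

```text
(no output)
```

View pics/f.png

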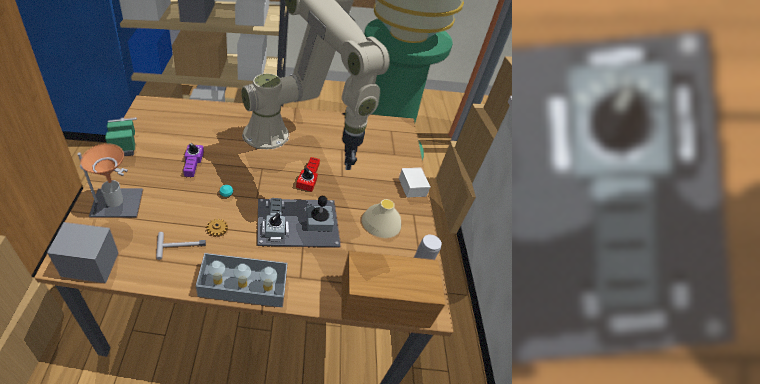

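Both views show the unit lying between all the stops, the stick centred again, the bystanders in place and the arm clear. Handing in.

```bash
python3 -c "
from workcell import env
s=env.get_state(); print(s['clock'],s['wrist_force'].round(1),abs(s['qvel']).max()); print(env.hand_in())"
```

```text
21.075 [-0.8 -0.5  0.5] 0.009276165273881677
the job is handed in; nothing more can be done
None
```

The job is done and handed in at about 21 s on the clock; no verdict came back.

- **Unit:** I picked up the grey selector unit by its handle and set it in the cradle. It lies between all the stops. Turning the knob swung it slightly within its play, with the tail moving towards the stick.
- **Knob:** I turned it from the second to the fifth position and let go. Its pointer measured about -0.42 rad in the last scene picture; the fifth position should be about -0.46 (the fourth -0.10, the sixth -0.82).
- **Jog stick:** I pushed it over to its stop towards the cradle and held it there for about 2.2 s. At the stop the force rose to about 10–15 N with no further motion. It was back upright after release.

At the last look the bystanders were where they started, by eye. The lamp shade, hidden by the arm in the top view, was judged from the scene view only. The arm was touching nothing, and no check failed.

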